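Stage the weight, unlatch the guard gate and hold it wide

TASK

A colleague needs both hands to load the caged weighing pan: first stand the largest of the three brass weights upright, centred on top of the narrow raised rest post, and let go of it. Then pinch in the catch on the fixed post of the guard, after that pinch in the catch on top of the gate, swing the gate out towards the front well past its half-way detent, and hold it wide open at about a right angle. The program finishes while still holding the gate (it springs back if released); leave the other loose things where they are.

Things in the scene. Friction and masses are not known exactly. Their poses are not given: they have to be found in the camera images.
- weight_1: the largest brass calibration weight, 36 mm diameter, 40 mm high with its knob, 0.3 kg (the other two are 30 and 24 mm wide); upright on the bench; origin at the centre of its underside; z up
- weight_2: middle brass weight, 30 mm diameter, 32 mm high, origin at the centre of its underside; a bystander
- weight_3: smallest brass weight, 24 mm diameter, 26 mm high, origin at the centre of its underside; a bystander
- felt_tin: round tin 66 mm diameter, 30 mm high, origin at the centre of its underside; a bystander
- tape_cream: small roll of cream tape 62 mm diameter, 24 mm high, origin at the centre of its underside; a bystander
- rest_post_top (a point): centre of the flat round top (30 mm diameter, no lip) of the fixed steel rest post, 80 mm above the bench; its foot is 76 mm in diameter
- guard: the fixed guard: a grey base plate 145 x 275 mm (12 mm thick, from 30 mm before to 115 mm behind the gate) with sheet walls 88 mm high at the sides and back, open at the top, and a barred gate in its front. Origin at bench height, midway along the front; with the gate closed, the gate stands in the plane x = 0 of this frame; its x axis points from the front into the cage, y towards the hinge post, z up
- post_catch_grip (a point): point midway between the two tabs of the catch on the fixed post at the gate's free end (opposite the hinge), at a good gripping height, 118 mm above the bench; axes as guard. The two upright steel tabs (22 mm wide along y, 10 mm thick, from 99 to 135 mm above the bench, nothing within 25 mm outside them above 95 mm) stand at -x and +x of the point, outer faces 52 mm apart; pinch them together along x to 32 mm. They move symmetrically, geared to the bolt
- post_catch (a joint): how far each tab of the post catch is pinched in, 0 (bolt out) to 0.010 m (bolt fully back). The bolt clears the gate beyond 0.007. Friction of about 4 N per tab, no spring: it stays where it is put
- gate_catch_grip (a point): point midway between the two tabs of the same kind on the gate's top rail, 118 mm above the bench, 110 mm from the hinge axis, moving with the gate; with the gate closed its axes are those of guard, and they turn with the gate. Same tabs as the post catch: at -x and +x, outer faces 52 mm apart, 32 mm when pinched in along x. These tabs also serve as the handle: keep them pinched and swing
- gate_catch (a joint): how far each tab of the gate catch is pinched in, 0 to 0.010 m; the bolt clears the post beyond 0.007. Sprung: about 2.5 N per tab at the start to 6.5 N fully in, plus the bolt's friction; springs out when released
- gate_hinge (a point): point on the gate's vertical hinge axis, at the top of the gate, 94 mm above the bench; axes as guard, fixed
- gate_angle (a joint): gate angle in rad, 0 closed (hard stop), up to 1.65; the free end swings out to the front (-x of guard), which is clockwise seen from above. Both bolts lock it closed. A spring pulls it shut (0.10 Nm closed, 0.37 Nm at 1.35 rad: about 3.5 N at the handle; damped); a sprung detent between about 0.55 and 0.95 rad adds up to about 4 N at the handle; let go beyond it, the gate falls back to about 0.95 rad and rests against the detent
- gate: the gate with its barred leaf (155 mm from hinge axis to free edge, 16 mm thick, top rail 95 mm above the bench) and its catch; origin on the hinge axis at bench height, axes turn with the gate
Mind the look-alikes: they are no part of the job. What is shaped like the weight_1 but blue or orange is not meant.

How it is judged:
On the way, in this order (a step that is already met when the one before it is completed fails the run):
1. the largest weight stands on the rest post, let go (distance between weight_1 and rest_post_top below 0.012 m and angle between weight_1's own z axis and vertical below 0.1 rad and contact force between the fingers and weight_1 below 0.1 N), for 0.3 s.
2. the post catch is pinched in, the gate still shut (value of joint post_catch above 0.007 m and value of joint gate_angle below 0.1 rad), for 0.1 s.
3. then the gate catch is pinched in, the gate still shut (value of joint gate_catch above 0.007 m and value of joint gate_angle below 0.1 rad), for 0.1 s.
4. the gate is swung past its detent (value of joint gate_angle above 1 rad), for 0.1 s.
At the end, for the whole second after the job is handed in: the gate stands open by more than 1.2 rad and is still (under 0.1 rad/s), held by the fingers (more than 1 N on the gate or its catch), and the largest weight stands upright (within 0.1 rad) on the rest post, its underside's centre within 12 mm of the top's centre (value of joint gate_angle above 1.2 rad and velocity of joint gate_angle between -0.1 and 0.1 rad/s and contact force between the fingers and gate above 1 N and distance between weight_1 and rest_post_top below 0.012 m and angle between weight_1's own z axis and vertical below 0.1 rad); the arm keeps its last pose, push and grip.
It fails at once if the gate catch is pinched while the post catch is still out (value of joint gate_catch above 0.006 m and value of joint post_catch below 0.005 m).
It fails at once if another loose thing is moved by more than 20 mm (distance of any of weight_2, weight_3, felt_tin, tape_cream from where it was at the start of the episode above 0.02 m).
It also fails if it takes over 61 s, if anything falls off the work surface, if the arm or the gripper's body presses on something with over 40 N, if the wrist force passes 120 N, or if a joint passes its speed limit or range.

ROBOT

A 7-joint arm with a two-finger parallel gripper is mounted at the origin on a cart in front of the work surface, level with it; the furniture and walls round the work are solid. World frame = base frame: x ahead of the robot, y to its left, z up, the work surface at z = 0. Lengths are in m, angles in rad, forces in N, time in s.
With the tool pointing down it reaches from about 0.425 to 0.95 m from the base axis. Payload 4.7 kg.
Tool frame: the origin (TCP) lies between the finger pads; the fingertips stand 25 mm ahead of it and the grasp point (between the pads) lies 6 mm ahead of it; x points along the fingers, z is the direction in which the jaws open and shut, and the axes are right-handed (so a half turn about x gives the same grasp; the last joint's range is limited). The gripper opens to 85 mm and grips with 20 to 120 N. Pads are 22 mm wide; open, the fingers measure 114 mm over their backs; the gripper's body (76 mm by 85 mm) begins 54 mm behind the grasp point. The pads swing forward as they close: fully open they stand 13 mm farther back than shut.
Start: joints at [-1.247, 0.469, -0.049, 1.532, 0.024, 1.141, -0.082], TCP at [0.233, 0.633, 0.256] pointing down, gripper open.
Joint ranges: [-2.59, 2.59], [-0.33, 1.99], [-1.39, 1.29], [0.1, 2.45], [-1.04, 4.18], [0.21, 1.99], [-2.66, 2.66]. Speed limits (rad/s): [2.57, 2.57, 3.14, 3.14, 3.14, 3.14, 3.14].

INTERFACE

Orientations are given as a 3x3 rotation matrix whose columns are the frame's x, y, z axes.
In Python, from rig import * gives the robot as it stands. Calls block until the motion is done:
- movep(position, orientation): joint-space move of the TCP to a pose.
- move_l(position, attitude=None, feed=0.15, until_force=None): straight line of the TCP; attitude=None keeps the orientation; feed is the mean speed in m/s. With until_force (N) it stops when the force on the tool has changed by that much, and returns True; else False.
- move_joints(angles): joint-space move.
- command_gripper(opening, newtons=None): finger opening in m; newtons is the grip in N (None keeps the last); returns when the fingers have stopped.
- sleep(seconds).
- inverse_kinematics(position, orientation): joint angles nearest the present ones, or None.
- sense(): the state.
- camera(name): name is "scene" or "top" or "wrist"; returns (picture, depth): 480x640x3 uint8, red, green, blue; 480x640 float32, m along the optical axis (not along the pixel's ray), 0 where there is no reading.
- camera_params(name): a dict with "K" (3x3 intrinsics, pixels), "position" and "rotation" of the camera in the world; the wrist camera has in their place "tool_from_camera" (4x4, takes a point from camera to tool coordinates, whose origin is the TCP and whose axes are the tool frame's). Camera axes: x right, y down, z forward; pixel columns grow to the right and rows downward; lengths in m; the calibration is good to about 2 mm. The wrist camera is an equidistant fisheye: a pixel r from the principal point sees the ray r / f radians off the axis. A picture is of the moment at which its call begins: read the wrist's pose just before it. camera_params takes no time and is no camera call.
A pose or a line that the arm cannot do raises Unreachable and nothing moves.
- finish_job(): hands the job in, once; it reports no verdict.
The state is a dict: "time_s": time; "joint_pos": joint angles; "qd": joint speeds; "joint_efforts": joint torques, N m; "position": TCP position; "tcp_rot": TCP orientation; "wrist_force": force on the tool from outside, world axes, zero at the start; "ft_torque": the same for the moment, N m; "finger_gap": finger opening in m.
Only numpy, scipy, OpenCV 4.12 (cv2) and the standard library are available. Lean on these libraries where they do the work, as an engineer would, in place of code of your own. Each camera call takes 0.05 s, during which the arm holds its last target. There are 200 camera calls.

## Working session

There is one attempt and no reset: what is moved stays moved. The work goes in short steps, each a Python script; the robot and the scene stay as the last script left them, time stands still between calls to the robot, and variables do not carry over. Pictures are saved under pics/ and viewed, about 8 in all and at most 12, crops included, and the job is handed in when it is done.

```bash
ls; mkdir -p pics
python3 - <<'E'
from rig import *
import cv2,numpy as np
for n in("scene","top"):
    p,d=camera(n); cv2.imwrite(f"pics/{n}0.png",p[:,:,::-1]); np.save(f"pics/{n}0.npy",d)
    c=camera_params(n); print(n,c)
print(camera_params("wrist")); print(sense())
E
```

```text
pics
scene {'K': array([[519.98815307,   0.        , 318.45802432],
       [  0.        , 519.98815307, 234.51704892],
       [  0.        ,   0.        ,   1.        ]]), 'position': array([-0.07961379, -0.64722173,  0.91600346]), 'rotation': array([[ 0.76212827, -0.40026748,  0.50886781],
       [-0.64716982, -0.44888339,  0.61617768],
       [-0.01821358, -0.79893031, -0.60114776]])}
top {'K': array([[481.30585027,   0.        , 322.03147047],
       [  0.        , 481.30585027, 237.28881903],
       [  0.        ,   0.        ,   1.        ]]), 'position': array([0.44450133, 0.1808001 , 1.06556845]), 'rotation': array([[ 2.87094125e-02, -9.85022640e-01,  1.70018141e-01],
       [-9.99587796e-01, -2.82758760e-02,  4.97123636e-03],
       [-8.93684867e-05, -1.70090780e-01, -9.85428393e-01]])}
{'K': array([[371.64829954,   0.        , 317.3984349 ],
       [  0.        , 371.64829954, 239.05684923],
       [  0.        ,   0.        ,   1.        ]]), 'tool_from_camera': array([[ 9.22569805e-06, -2.63036907e-01,  9.64785772e-01,
        -1.17060481e-01],
       [-9.48847677e-04, -9.
[... 338 characters left out ...]
1.14101693, -0.08227136]), 'qd': array([-0.00078036, -0.00223519,  0.00070594, -0.00449905, -0.00243647,
       -0.00019109, -0.00043051]), 'joint_efforts': array([ 7.82676743e-04, -5.11514068e+01, -4.67661861e-02, -2.38391250e+01,
        1.08425174e-02,  4.33747555e-03, -1.40142319e-05]), 'position': array([0.23305405, 0.63298771, 0.25536813]), 'tcp_rot': array([[-5.59689416e-04, -9.38426378e-01,  3.45478827e-01],
       [-1.66947052e-03,  3.45479277e-01,  9.38424894e-01],
       [-9.99998450e-01, -5.15402354e-05, -1.76003627e-03]]), 'wrist_force': array([ 0.02978459, -0.01198332, -0.13030351]), 'ft_torque': array([-0.0107388 , -0.01147715, -0.06102377]), 'finger_gap': 0.08557372457459687}
```

View pics/top0.png

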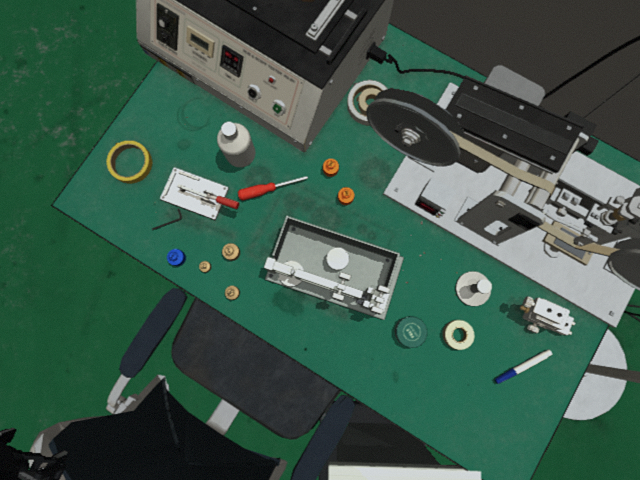

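View pics/scene0.png

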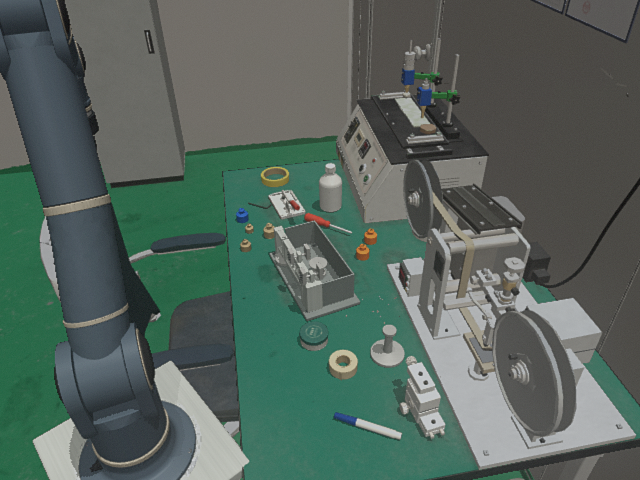

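Top view: brass weights at about (231,252), (232,293) and (205,267). The guard is at about (335,268), with the gate along its lower edge from (270,265) to (385,298). The rest post top is at about (478,286). I'll enlarge these areas.

```bash
cat > h.py <<'E'
from rig import *
import cv2,numpy as np
def px(n,u,v,z,c=None):
    "world point of pixel (u,v) on plane z (top/scene)"
    c=c or camera_params(n); r=c["rotation"]@np.linalg.inv(c["K"])@[u,v,1]; p=c["position"]
    return p+r*(z-p[2])/r[2]
def wpx(u,v,z,s):
    "wrist pixel to plane z, s=sense() before picture"
    c=camera_params("wrist"); K=c["K"]; a=np.array([(u-K[0,2])/K[0,0],(v-K[1,2])/K[1,1]]); r=np.linalg.norm(a)
    d=np.r_[np.sin(r)*a/max(r,1e-9),np.cos(r)]; T=c["tool_from_camera"]; R=s["tcp_rot"]
    d=R@T[:3,:3]@d; p=s["position"]+R@T[:3,3]
    return p+d*(z-p[2])/d[2]
def wproj(P,s):
    c=camera_params("wrist"); K=c["K"]; T=c["tool_from_camera"]; R=s["tcp_rot"]
    q=T[:3,:3].T@(R.T@(np.array(P)-s["position"])-T[:3,3]); r=np.hypot(q[0],q[1]); t=np.arctan2(r,q[2])
    return np.array([K[0,2]+K[0,0]*t*q[0]/r,K[1,2]+K[1,1]*t*q[1]/r])
def down(a):
    "tool down, jaw axis z at angle a in the xy plane"
    x=np.array([0,0,-1.]); z=np.array([np.cos(a),np.sin(a),0]); return np.c_[x,np.cross(z,x),z]
def wrist(name):
    s=sense(); p,d=camera("wrist"); cv2.imwrite(f"pics/{name}.png",p[:,:,::-1]); return s,p,d
E
python3 - <<'E'
from h import *
p=cv2.imread("pics/top0.png")
a=cv2.resize(p[235:325,160:265],None,fx=4,fy=4,interpolation=2); b=cv2.resize(p[210:325,255:415],None,fx=5,fy=5,interpolation=2)
cv2.imwrite("pics/g0.png",b)
for n,u,v,z in[("wA",231,249,.04),("wB",232,292,.03),("wS",205,266,.026),("post",479,286,.08),("tin",411,332,.03),("tape",460,335,.024),("free?",275,262,.1),("hinge?",383,298,.1)]: print(n,px("top",u,v,z).round(3))
hsv=cv2.cvtColor(p,cv2.COLOR_BGR2HSV); m=cv2.inRange(hsv,(8,60,60),(28,255,255)); m[:,:150]=0;m[:,300:]=0;m[:235]=0;m[320:]=0
print(cv2.connectedComponentsWithStats(m)[2:])
E
```

```text
wA [0.59  0.381 0.04 ]
wB [0.499 0.375 0.03 ]
wS [0.553 0.438 0.026]
post [ 0.523 -0.138  0.08 ]
tin [ 0.426 -0.008  0.03 ]
tape [ 0.422 -0.113  0.024]
free? [0.558 0.279 0.1  ]
hinge? [0.492 0.061 0.1  ]
(array([[     0,      0,    640,    480, 306725],
       [   222,    244,     17,     16,    217],
       [   199,    261,     12,     11,    101],
       [   225,    286,     14,     14,    157]], dtype=int32), array([[319.64605754, 239.45587089],
       [230.16129032, 251.24884793],
       [204.51485149, 266.14851485],
       [231.60509554, 292.33121019]]))
```

View pics/g0.png

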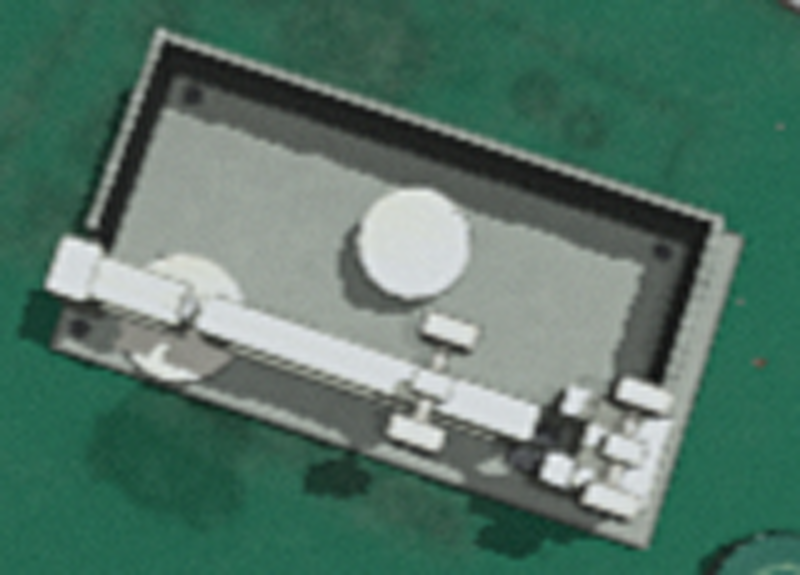

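The enlarged crop shows the hinge post at the left, crop (75,268). The gate catch tabs are at crop (450,333) and (417,433), and the post catch tabs at (645,397) and (612,500).

Run:
```python
from h import *
f=lambda u,v,z: px("top",255+u/5,210+v/5,z)
ga,gb=f(450,333,.135),f(417,433,.135); pa,pb=f(645,397,.135),f(612,500,.135)
g,p=(ga+gb)/2,(pa+pb)/2
print("gate",ga,gb,g,np.linalg.norm(ga-gb),"ang x",np.arctan2(*(ga-gb)[1::-1]))
print("post",pa,pb,p,np.linalg.norm(pa-pb),"ang x",np.arctan2(*(pa-pb)[1::-1]))
d=g-p; print("dist",np.linalg.norm(d),"yaw of guard",np.arctan2(*d[1::-1])-np.pi/2)
e=f(205,318,.095)-f(535,418,.095);print("rail yaw",np.arctan2(*e[1::-1])-np.pi/2)
print("hinge post",f(75,268,.095))
D=np.load("pics/top0.npy")
def dp(u,v):
    c=camera_params("top");z=D[int(round(v)),int(round(u))];return (c["position"]+c["rotation"]@np.linalg.inv(c["K"])@[u*z,v*z,z]).round(3)
for u,v in[(345,276.6),(338.4,296.6),(384,289.4),(377.4,310),(230,250),(231.6,291),(479,286),(270,264)]: print(dp(u,v))
# drive over weight candidates & post
for u,v,z in[(230.2,250.5,.03),(231.6,291.5,.02)]:
  w=px("top",u,v,z);print(w)
for q in[np.array([.585,.38,.2]),np.array([.523,-.138,.25])]:
  for a in np.arange(0,3.2,.39): print(a,inverse_kinematics(q,down(a)) is not None,end=" ")
```

```text
gate [0.5291801  0.13885914 0.135     ] [0.49037405 0.15074153 0.135     ] [0.50977707 0.14480034 0.135     ] 0.040584483805342735 ang x -0.2971346126197031
post [0.50667085 0.06326838 0.135     ] [0.467061   0.07561554 0.135     ] [0.48686593 0.06944196 0.135     ] 0.041489662535621155 ang x -0.30217347216988805
dist 0.07876423997778545 yaw of guard -0.29514920653235555
rail yaw -0.2652370578098995
hinge post [0.55482346 0.28957932 0.095     ]
[0.529 0.139 0.136]
[0.49  0.151 0.137]
[0.507 0.063 0.135]
[0.467 0.076 0.137]
[0.588 0.383 0.043]
[0.501 0.376 0.034]
[ 0.523 -0.138  0.079]
[0.554 0.29  0.092]
[0.58832176 0.38466815 0.03      ]
[0.50036945 0.37813472 0.02      ]
0.0 True 0.39 True 0.78 True 1.17 True 1.56 True 1.9500000000000002 True 2.34 True 2.73 True 3.12 True 0.0 True 0.39 True 0.78 True 1.17 True 1.56 True 1.9500000000000002 True 2.34 True 2.73 True 3.12 True
```

Run:
```python
from h import *
command_gripper(.062,25)
movep([.589,.384,.16],down(.59))
s,p,d=wrist("w1"); print(s["position"],s["time_s"],wproj([.589,.384,.04],s),wproj([.589,.384,0],s))
```

```text
[0.58758866 0.38650233 0.16032377] 2.1 [317.24471546 246.56030177] [317.26478499 231.95564656]
```

View pics/w1.png

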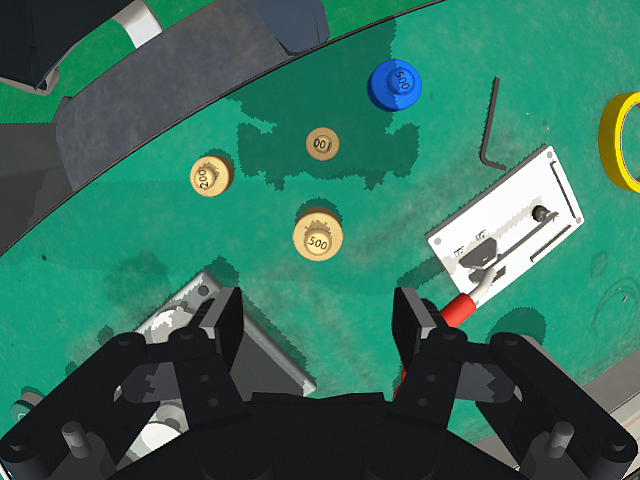

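The wrist view shows weight_1 (marked 500) with its knob at (318,242) and its body rim centre at about (317.5,235). It is the largest of the three, and the neighbours are clear of the jaw line.

Run:
```python
from h import *
s=sense(); a=wpx(318,242,.04,s); b=wpx(317.5,235.5,.026,s); print(a,b)
w=(a+b)/2; R=down(.59)
move_l([w[0],w[1],.10],R); move_l([w[0],w[1],.031],R,feed=.08,until_force=15)
s=sense(); print(s["position"],s["wrist_force"])
command_gripper(.0,30); s=sense(); print(s["finger_gap"],s["position"])
move_l([w[0],w[1],.22],R,feed=.2)
s,p,d=wrist("w2"); print(s["finger_gap"],s["wrist_force"],s["position"],s["time_s"])
```

```text
[0.58767214 0.38683775 0.04      ] [0.58695108 0.38732237 0.026     ]
[0.58777884 0.38732573 0.03155772] [-0.8226927  -0.42402739 -0.63880564]
0.03423023648057446 [0.58754612 0.38722832 0.03191184]
0.03417759143670384 [ 0.18661241 -0.64591142 -2.92967363] [0.5863561  0.38655422 0.21800115] 5.1583
```

View pics/w2.png

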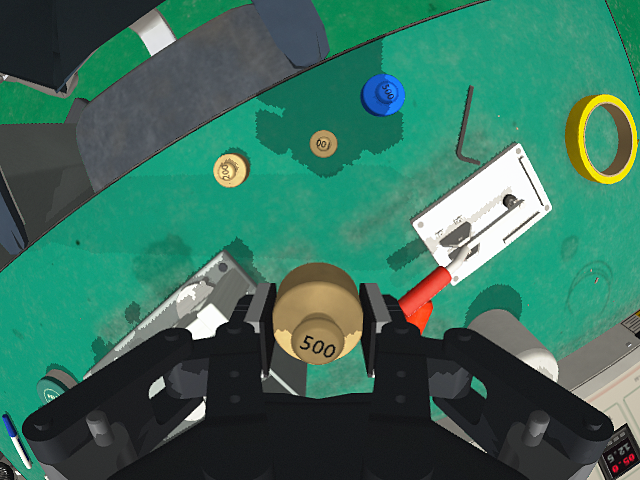

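Weight_1 is held squarely with the gap at 34 mm. Next I'll look at the rest post on the way.

Run:
```python
from h import *
R=down(.59); ty=R[:,1]; P=np.array([.523,-.138,.24])-.07*ty
move_l(P,R,feed=.3); sleep(.2)
s,p,d=wrist("w3"); np.save("pics/w3s.npy",np.r_[s["position"],s["tcp_rot"].ravel()]); u=wproj([.523,-.138,.08],s); print(u,s["position"],s["time_s"])
x,y=map(int,u); c=p[max(y-75,0):y+75,x-100:x+100,::-1]; print(max(y-75,0),x-100)
cv2.imwrite("pics/w3c.png",cv2.resize(c,None,fx=4,fy=4,interpolation=2))
```

```text
[316.7987572  136.80804965] [ 0.56214701 -0.19524466  0.23995509] 7.5083
61 216
```

View pics/w3c.png

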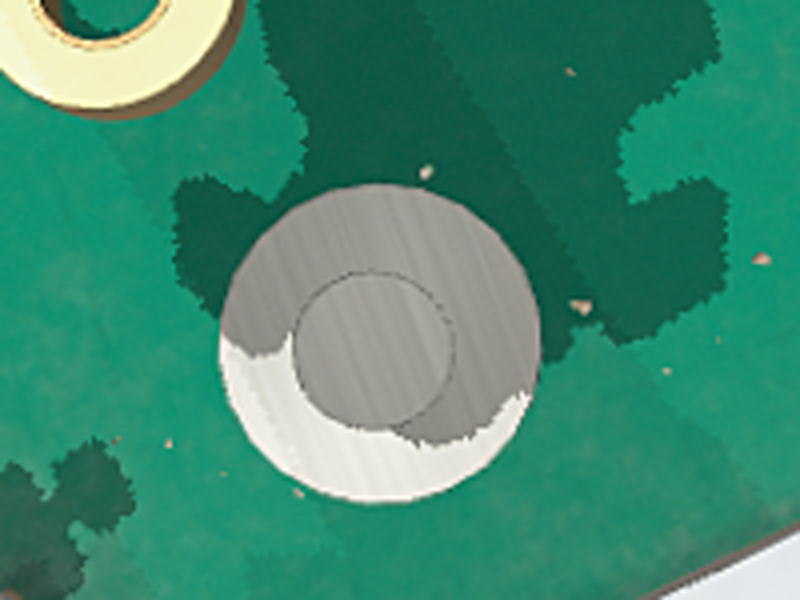

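The post top circle is centred at crop (374,351), which is wrist pixel (309.5,148.8).

Run:
```python
from h import *
a=np.load("pics/w3s.npy"); s0=dict(position=a[:3],tcp_rot=a[3:].reshape(3,3))
q=wpx(309.5,148.75,.08,s0); print(q)
R=down(.59); t=q.copy()
move_l([q[0],q[1],.15],R,feed=.15); sleep(.3)
e=sense()["position"]-[q[0],q[1],.15]; print("err",e)
t=q-e
hit=move_l([t[0],t[1],.1095-e[2]],R,feed=.03,until_force=4)
s=sense(); print(hit,s["position"],s["wrist_force"])
command_gripper(.06); sleep(.2)
s=sense(); print(s["finger_gap"],s["wrist_force"])
move_l([t[0],t[1],.24],R,feed=.15)
move_l(np.array([q[0],q[1],.24])-.07*R[:,1],R,feed=.15);sleep(.2)
s,p,d=wrist("w4"); u=wproj([q[0],q[1],.08],s); v=wproj([q[0],q[1],.12],s); print(u,v,s["time_s"])
x,y=map(int,u); cv2.imwrite("pics/w4c.png",cv2.resize(p[y-60:y+60,x-80:x+80,::-1],None,fx=4,fy=4,interpolation=2)); print(x-80,y-60)
```

```text
[ 0.5234743  -0.14838865  0.08      ]
err [ 0.00038618 -0.00037855  0.00046841]
True [ 0.52300844 -0.14799226  0.11181761] [-1.53564746 -0.17067611  5.0759604 ]
0.059737561098019816 [ 0.96367408 -0.37673131 -0.12298388]
[317.22203758 137.43260938] [317.16919891 136.94265221] 12.2917
237 77
```

View pics/w4c.png

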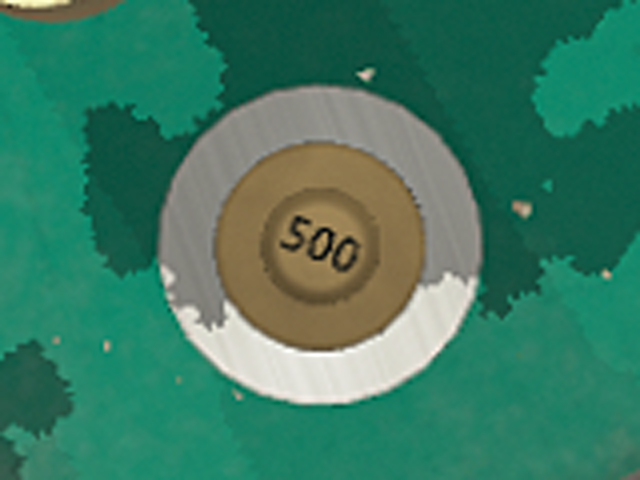

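The weight stands concentric with the foot and post, with its centre at crop (320,245). Next is the wrist look at the catches.

Run:
```python
from h import *
a=-.295; R=down(a); command_gripper(.078)
P=np.array([.487,.069,.24])-.055*R[:,1]
movep(P,R); sleep(.3)
s,p,d=wrist("w5"); np.save("pics/w5s.npy",np.r_[s["position"],s["tcp_rot"].ravel()]); np.save("pics/w5d.npy",d)
for q in[(.487,.069,.135),(.510,.145,.135)]: print(wproj(q,s))
print(s["position"],s["joint_pos"].round(2),s["time_s"])
u=wproj((.4985,.107,.135),s); x,y=map(int,u); x0,y0=max(x-100,0),max(y-95,0); print(x0,y0)
cv2.imwrite("pics/w5c.png",cv2.resize(p[y0:y0+150,x0:x0+200,::-1],None,fx=4,fy=4,interpolation=2))
```

```text
[317.26492296 158.8789698 ]
[316.86749507  29.34163523]
[0.47121883 0.01589207 0.23996718] [-0.51  0.15  0.44  2.04 -0.08  0.97 -0.33] 14.1833
217 0
```

View pics/w5c.png

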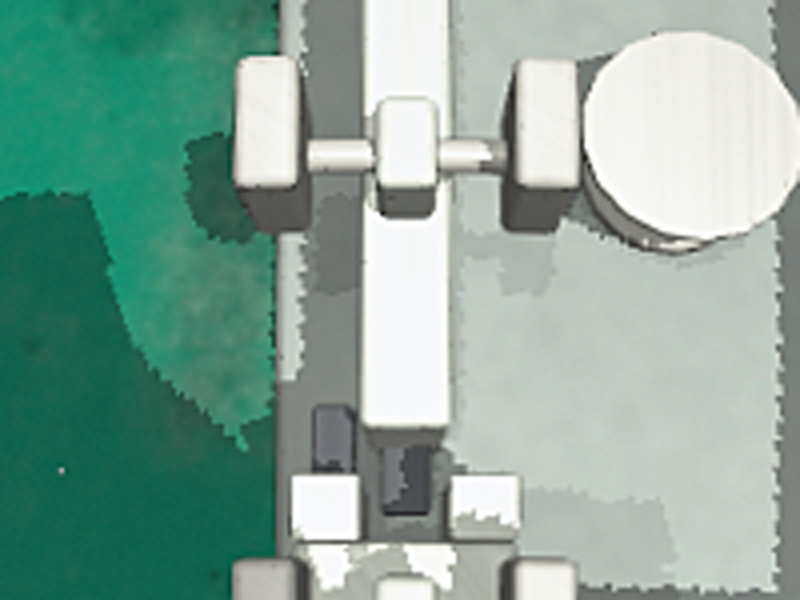

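The gate catch tab tops are at crop (268,120) and (547,122), so the midpoint is at wrist pixel (318.9,30.3). The post catch tabs are at the bottom edge, with the midpoint at about (318.6,156). Both agree with the top camera to about 1–2 mm.

Run:
```python
from h import *
b=np.load("pics/w5s.npy"); s0=dict(position=b[:3],tcp_rot=b[3:].reshape(3,3))
pc=wpx(318.6,156,.135,s0); gc=wpx(318.9,30.3,.135,s0); d=gc-pc
print(pc,gc,np.linalg.norm(d),np.arctan2(d[1],d[0])-np.pi/2)
R=down(-.295)
move_l([pc[0],pc[1],.20],R,feed=.2); sleep(.2)
e=sense()["position"]-[pc[0],pc[1],.20]; e[2]=0; print(e)
hit=move_l(np.array([pc[0],pc[1],.126])-e,R,feed=.08,until_force=8)
print(hit,sense()["position"],sense()["wrist_force"])
command_gripper(.028,30); sleep(.2); s=sense(); print("pinched",s["finger_gap"],s["wrist_force"],s["position"])
command_gripper(.076); sleep(.1); print(sense()["wrist_force"])
move_l([pc[0],pc[1],.21],R,feed=.15)
s,p,d=wrist("w6"); u=wproj(pc,s); print(u,s["time_s"])
x,y=map(int,u); cv2.imwrite("pics/w6c.png",cv2.resize(p[y-140:y+40,x-100:x+100,::-1],None,fx=3,fy=3))
```

```text
[0.48826137 0.07041698 0.135     ] [0.51096768 0.14405007 0.135     ] 0.07705457767056619 -0.2991187479322277
[ 0.00022092 -0.00118187  0.        ]
False [0.48846165 0.07162857 0.12641884] [ 0.26013589 -0.31473642  0.65461576]
pinched 0.030081383230861132 [-2.19911195 -0.6667077   6.95704335] [0.48848889 0.07163438 0.12697201]
[-0.3466938   0.2374542  -0.62761055]
[319.270795   264.22918301] 18.0083
```

View pics/w6c.png

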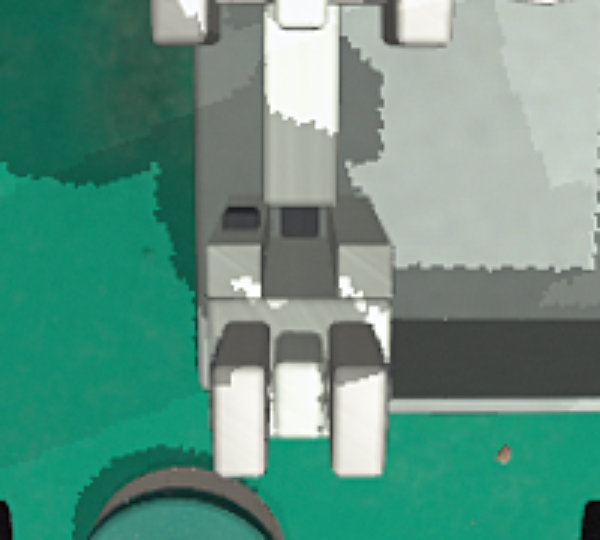

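The post catch is fully in: both tabs are drawn to the middle, with tops at crop (240,420) and (360,420). Next come the gate catch pinch and the swing.

Run:
```python
from h import *
gc=np.array([.51097,.14405]); a=-.297; R=down(a); H=gc+.110*np.array([-np.sin(a),np.cos(a)]); print("hinge",H)
def pose(t,z=.126):
    b=a-t; return np.r_[H-.110*np.array([-np.sin(b),np.cos(b)]),z],down(b)
for t in(0,.5,1,1.45): q=inverse_kinematics(*pose(t)); print(None if q is None else np.round(q,2))
move_l([*gc,.20],R,feed=.2); sleep(.2)
e=sense()["position"]-[*gc,.20]; e[2]=0; print(e)
hit=move_l(np.array([*gc,.126])-e,R,feed=.08,until_force=8); print(hit,sense()["position"],sense()["wrist_force"])
command_gripper(.028,45); sleep(.3); s=sense(); print("pinched",s["finger_gap"],s["wrist_force"],s["position"],s["time_s"])
if s["finger_gap"]<.033 and not hit:
    for t in np.arange(.08,1.441,.08):
        P,Q=pose(t); move_l(P,Q,feed=.06); s=sense(); print(round(t,2),s["finger_gap"].round(4),s["wrist_force"].round(1),(s["position"]-P).round(4))
        if np.linalg.norm(s["wrist_force"])>40: print("stop");break
print(s["time_s"],s["joint_pos"].round(2))
p,d=camera("top"); cv2.imwrite("pics/top1.png",p[:,:,::-1]); p,d=camera("scene"); cv2.imwrite("pics/scene1.png",cv2.resize(p[170:430,200:480,::-1],None,fx=2.3,fy=2.3))
```

```text
hinge [0.54316182 0.24923406]
[-0.63  0.41  0.34  2.02 -0.2   0.75 -0.46]
[-0.76  0.36  0.4   2.1  -0.21  0.72 -1.03]
[-0.93  0.36  0.47  2.12 -0.24  0.72 -1.6 ]
[-1.06  0.4   0.53  2.07 -0.3   0.74 -2.09]
[-0.00018051 -0.00149359  0.        ]
False [0.51156925 0.14561441 0.12646459] [ 1.26856261  0.04867526 -0.2832073 ]
pinched 0.029561379140349318 [-2.30164239 -1.34179826  7.96064451] [0.51145006 0.1454017  0.12706997] 20.6583Traceback (most recent call last):
  File "<stdin>", line 12, in <module>
AttributeError: 'float' object has no attribute 'round'
```

Run:
```python
from h import *
gc=np.array([.51097,.14405]); a=-.297; H=gc+.110*np.array([-np.sin(a),np.cos(a)])
def pose(t,z=.126):
    b=a-t; return np.r_[H-.110*np.array([-np.sin(b),np.cos(b)]),z],down(b)
for t in np.linspace(.16,1.44,14):
    P,Q=pose(t); move_l(P,Q,feed=.06); s=sense(); print(round(t,2),round(float(s["finger_gap"]),4),s["wrist_force"].round(1),(s["position"]-P).round(4))
    if np.linalg.norm(s["wrist_force"])>40: print("stop");break
print(s["time_s"],s["joint_pos"].round(2))
p,d=camera("top"); cv2.imwrite("pics/top1.png",p[:,:,::-1]); p,d=camera("scene"); cv2.imwrite("pics/scene1.png",cv2.resize(p[170:430,200:480,::-1],None,fx=2.3,fy=2.3))
```

```text
0.16 0.0293 [-0.5  2.3  6.6] [0.0008 0.0011 0.0011]
0.26 0.0296 [0.9 1.4 6.2] [0.0008 0.0011 0.001 ]
0.36 0.0294 [-0.6  1.8  7. ] [0.0008 0.001  0.001 ]
0.46 0.0293 [-0.7  1.2  6.9] [0.0009 0.0009 0.001 ]
0.55 0.0295 [-0.5  1.   8.4] [0.0009 0.0008 0.0011]
0.65 0.0292 [0.1 0.2 8. ] [0.0009 0.0006 0.001 ]
0.75 0.0295 [-1.2  1.7  8.6] [0.0007 0.0008 0.001 ]
0.85 0.0292 [-1.7  0.1  8.7] [0.0007 0.0008 0.001 ]
0.95 0.0295 [-1.1  0.3  8.7] [0.0008 0.0006 0.001 ]
1.05 0.0296 [-0.6 -1.8  9.7] [0.0007 0.0006 0.001 ]
1.14 0.0295 [-1.1 -1.  10.4] [0.0007 0.0005 0.001 ]
1.24 0.0294 [-3.3  0.1  9.9] [0.0006 0.0005 0.001 ]
1.34 0.0297 [-2.  -0.8 10. ] [0.0005 0.0005 0.001 ]
1.44 0.0293 [-2.  -1.5 11.4] [0.0005 0.0005 0.001 ]
25.5833 [-1.17  0.43  0.68  2.08 -0.39  0.76 -1.98]
```

View pics/scene1.png

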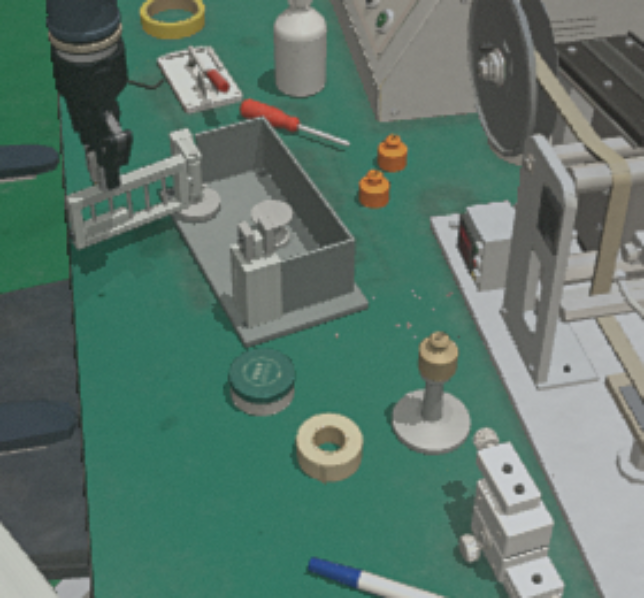

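The scene view shows the gate at about a right angle with the fingers on its catch at crop (110,180). The weight stands upright on the post at (438,355), and the tin and tape are where they were. Handing in.

Run:
```python
from h import *
sleep(.5); s=sense(); print(s["time_s"],s["finger_gap"],abs(s["qd"]).max()); finish_job()
```

```text
26.1833 0.029262965602246088 0.0008046307203899721
the job is handed in; nothing more can be done
```

The job is handed in at 26.2 s, with the arm still holding the gate wide open; no verdict was reported.

- **Weight:** The largest brass weight (marked 500) was set on the rest post and released. The wrist picture showed it concentric with the post's foot, and the last scene picture showed it upright.
- **Catches:** I pinched the post catch first; the picture afterwards showed both its tabs drawn in. Then I pinched the gate catch; the finger gap read about 30 mm, which means fully in, because the gap reads about 2 mm low.
- **Gate:** I swung it to a commanded 1.44 rad. The TCP followed the arc to about 1 mm sideways. At hand-in the arm was still and the gap was 29.3 mm, so the catch was still pinched.
- **Other loose things:** The tin and tape looked untouched in the last picture. The two smaller weights were hidden or out of that crop, so I did not recheck them after lifting the large one, when they looked undisturbed.

**Disagreement and one fault:**
- The top camera put the rest post about 10 mm away from where the wrist camera did. I used the wrist value, and the placement picture agreed with it.
- A print error stopped one script just after the swing began, at 0.08 rad. The grip held, and I carried on from there.

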